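# Take the teapot apart onto the tray

## Robot

A 6-joint arm with a two-finger parallel gripper is mounted at the origin on the work surface. World frame = base frame: x ahead of the robot, y to its left, z up, the work surface at z = 0. Lengths are in m, angles in degrees, forces in N, time in s.
With the tool pointing down it reaches from about 0.25 to 0.725 m from the base axis. Payload 9.7 kg.
Tool frame: the origin (TCP) lies midway between the tips of the shut fingers; the grasp point (between the pads) lies bot.grasp_offset behind it (bot.grasp_offset is the distance from the TCP to the grasp point, in m); x points along the fingers, y is the direction in which the jaws open and shut, and the axes are right-handed (so a half turn about x gives the same grasp; the last joint's range is limited). The gripper opens to 85 mm and grips with 20 to 120 N. Pads are 22 mm wide; open, the fingers measure 114 mm over their backs; the gripper's body (76 mm by 85 mm) begins 54 mm behind the grasp point. The pads swing forward as they close: fully open they stand 13 mm farther back than shut.
Start: joints at [65.031, 4.979, 10.078, 95.1, 0, 90], TCP at [0.232, 0.499, 0.231] pointing down, gripper open.
Joint ranges: [-179.16, 179.16], [-48.56, 103.87], [-65.8, 70.77], [-126.05, 130.52], [-82.76, 87.17], [-180, 180]. Speed limits (degrees/s): [127.2, 127.2, 147.25, 180, 180, 180].

## Interface

Orientations are given as [roll, pitch, yaw] about the fixed x, y, z axes, in that order (R = Rz(yaw) Ry(pitch) Rx(roll)).
In Python, from workcell import status, camera, bot gives the robot as it stands.
- The arm moves only by the shell command python3 -m jog 'ROWS' [OPENING] [FORCE]. ROWS is text: rows parted by semicolons, each of 4 numbers parted by spaces: the shift along the tool's x, y, z in mm, then the turn about the tool's x in degrees. A call has exactly 8 rows; each row is the pose to reach, as a shift and turn from the pose commanded when the call began, along the tool's axes at that moment; what a row does not reach only later rows make up. A row lasts 1/8 s, in which the tool goes at most 62.5 mm and 10.7 degrees, less where a joint would pass 70% of its speed; a pose out of reach is approached as far as the arm can. A call with a gripper value outside its range is refused whole. OPENING is the opening, from 0 (shut) to 1 (fully open), set as the call begins (- or left out, the last holds). The fingers move at their own pace and stop on an object; FORCE is the grip in N (left out, the last holds). Time passes only in rows, so rows that repeat a pose let the fingers close, or fill a call up. It gives the time, the measured TCP pose, the force and the opening at its end, in the units of the state.
- status.get_obs(): the state, without advancing time (a new reading comes with each control period).
- camera(name): name is "scene" or "top"; returns a dict with "color" (420x560x3 uint8, red, green, blue), "vfov" (degrees; the focal length in pixels is half the picture's height over the tangent of half this angle, whatever the lens; pixels are square), "cx", "cy" (the principal point, pixels), "rvec" (rotation vector, rad) and "tvec" (3), from world to camera coordinates, as OpenCV has them. Camera axes: x right, y down, z forward; pixel columns grow to the right and rows downward; lengths in m; the calibration is good to about 2 mm. A picture is of the moment at which its call begins. There is no depth.
- bot.job_done(): hands the job in, once; it reports no verdict.
The state is a dict: "time": time; "q": joint angles; "qd": joint speeds; "joint_efforts": joint torques, N m; "ee_pos": TCP position; "tcp_rot": TCP orientation; "wrist_force": force on the tool from outside, world axes, zero at the start; "torque": the same for the moment, N m; "opening": finger opening in m.
Only numpy, scipy, OpenCV 4.12 (cv2) and the standard library are available. Lean on these libraries where they do the work, as an engineer would, in place of code of your own. Each camera call takes 0.05 s, during which the arm holds its last target. There are 200 camera calls.

## Task

Take the teapot apart for washing: first lift off its lid and set it down in the wooden tray, then lift the steel infuser out of the pot and stand it in the tray beside the lid. Both should end upright and flat on the tray's floor, set down rather than dropped, and the teapot stays standing where it is.

Things in the scene. Friction and masses are not known exactly. Their poses are not given: they have to be found in the camera images.
- lid_knob (a point): Teapot's white lid: round plate 62 mm across, 6 thick; upright knob on top, 22 mm across, 32 tall; plug below, 43 across, 8 deep, loose in the infuser's collar. Point: middle of the knob; knob top 16 mm above it, plate's top 16 and underside 22 below, plug's foot 30 below. z up. 0.09 kg. At the start on top of the infuser. (A squat sugar pot nearby has a smaller knob: not part of the job.)
- infuser_center (a point): Steel infuser basket, 84 mm tall, loose in the teapot's mouth (2-3 mm play), lifts straight out. Point: on its axis, half-way up; z up. From the top: collar to hold, a tube 54 mm across, from 42 to 8 mm above the point; flange 82 mm across, 8 to 4 mm above, rests on the pot's rim; basket tapering from 66 mm across to a flat foot 48 mm across, 42 mm below. 0.12 kg.
- teapot: White ceramic teapot, loose, 85 mm tall at the rim (161 with infuser and lid on), 128 mm across the belly, mouth 72 mm inside, 80 outside. Origin: centre of its underside, z up. Spout along its x to 106 mm from the axis, handle opposite to 102 mm; neither stands higher than 87 mm. 0.75 kg.
- tray: Small oblong tray of pale wood, loose, 152 mm along its x, 242 mm along its y, 18 mm tall. Origin: centre of its underside, z up. Floor 6 mm above the origin, 140 by 230 mm inside a rim 6 mm thick that stands 12 mm above the floor. Empty at the start. 0.6 kg. Things up to 90 mm tall stand between tray and teapot.
Mind the look-alikes: they are no part of the job. Leave any blue or yellow look-alike of the part that bears lid_knob alone. Leave any blue look-alike of the teapot alone.

How it is judged:
By the outcome, as a careful person would: the job done as asked, in the order asked, and still so for the second after the job is handed in, with the robot touching nothing.
It also fails if it takes over 58 s, if anything falls off the work surface, if the arm or the gripper's body presses on something with over 40 N, if the wrist force passes 120 N, or if a joint passes its speed limit or range.

## Working session

There is one attempt and no reset: what is moved stays moved. The work goes in short steps, Python scripts to look and compute and a shell command to move; the robot and the scene stay as the last step left them, time stands still between calls to the robot, and variables do not carry over. Pictures are saved under pics/ and viewed, about 8 in all and at most 12, crops included, and the job is handed in when it is done.

```bash
mkdir -p pics; ls
cat > h.py <<'E'
import numpy as np, cv2
from workcell import status, camera, bot
def shot(name):
    c=camera(name); im=c["color"]
    cv2.imwrite(f"pics/_{name}.png",im[...,::-1]); return c
def K(c):
    f=210/np.tan(np.radians(c["vfov"])/2); return np.array([[f,0,c["cx"]],[0,f,c["cy"]],[0,0,1]])
def ray(c,u,v):
    R=cv2.Rodrigues(np.array(c["rvec"],float))[0]; t=np.array(c["tvec"],float)
    d=R.T@np.linalg.inv(K(c))@[u,v,1]; return -R.T@t,d
def onz(c,u,v,z):
    o,d=ray(c,u,v); return o+d*(z-o[2])/d[2]
def proj(c,P):
    return cv2.projectPoints(np.atleast_2d(np.array(P,float)),np.array(c["rvec"],float),np.array(c["tvec"],float),K(c),None)[0][:,0]
E
python3 - <<'E'
from h import *
a=shot("scene");b=shot("top")
for c,n in((a,"s"),(b,"t")):
    cv2.imwrite(f"pics/{n}1.png",cv2.resize(c["color"][...,::-1],(800,600)))
    print({k:v for k,v in c.items() if k!="color"}, ray(c,280,210))
print(status.get_obs(), bot.grasp_offset)
E
```

```text
pics
{'vfov': 47.88503280901194, 'cx': 277.35180038586674, 'cy': 215.78388880832028, 'rvec': array([ 1.20437968,  2.42527942, -0.86087579]), 'tvec': array([ 0.34759871, -0.19389759,  1.19692088])} (array([0.93237415, 0.26914748, 0.80577839]), array([-0.51442523, -0.38158374, -0.76807646]))
{'vfov': 52.866478245242995, 'cx': 280.46961993277546, 'cy': 203.73871433367466, 'rvec': array([ 2.18126709, -2.2004295 ,  0.07555575]), 'tvec': array([-0.07141659,  0.49313628,  1.14210123])} (array([ 0.41798563, -0.07013431,  1.17177137]), array([ 0.0495523 , -0.00359004, -0.99887568]))
{'time': 0.1, 'q': array([6.50299165e+01, 5.00716613e+00, 1.00399278e+01, 9.50996287e+01,
       1.39031409e-03, 8.99995122e+01]), 'qd': array([-0.04235599, -0.01481493,  0.1097098 ,  0.04565211, -0.05160647,
        0.03029826]), 'joint_efforts': array([-1.39580057e-03, -5.21561909e+01,  4.65652370e+01,  1.60317449e-02,
       -5.71543512e-05,  3.40433098e-05]), 'ee_pos': array([0.23208838, 0.49841078, 0.23066984]), 'tcp_rot': array([ -91.19162132,   89.93311847, -116.16121786]), 'wrist_force': array([ 0.20221526, -0.3490927 ,  0.57952081]), 'torque': array([ 0.0349336 , -0.00963896,  0.00148281]), 'opening': 0.08501209956583947} 0.0187
```

View pics/s1.png

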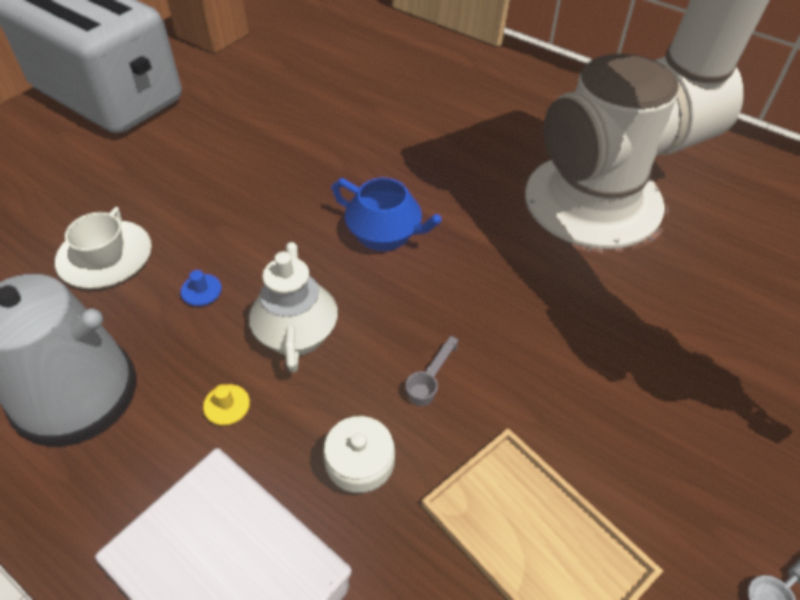

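View pics/t1.png

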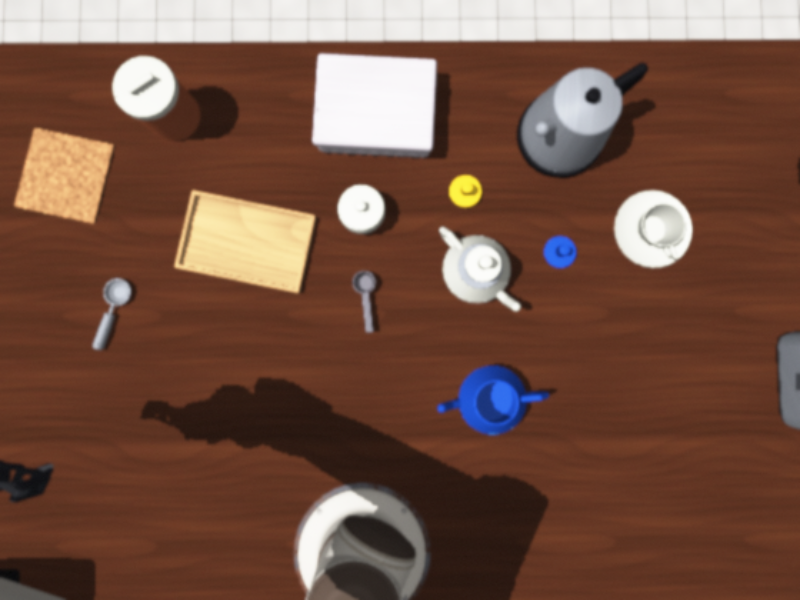

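Run:
```python
from h import *
a=camera("scene");b=camera("top")
def crop(c,u,v,r,s): return cv2.resize(c["color"][v-r:v+r,u-r:u+r,::-1],(s,s),interpolation=cv2.INTER_CUBIC)
cv2.imwrite("pics/c2.png",np.hstack([crop(a,203,210,40,400),crop(b,336,185,40,400)]))
im=b["color"]; hsv=cv2.cvtColor(im,cv2.COLOR_RGB2HSV)
m=cv2.inRange(hsv,(12,60,140),(28,170,255)); m[:, :118]=0; m[:125]=0;m[215:]=0;m[:,230:]=0
m=cv2.morphologyEx(m,cv2.MORPH_CLOSE,np.ones((9,9)))
ct=max(cv2.findContours(m,0,2)[0],key=cv2.contourArea); r=cv2.minAreaRect(ct); print(r)
P=np.array([onz(b,u,v,.018) for u,v in cv2.boxPoints(r)]); print(P, P.mean(0), [np.linalg.norm(P[i]-P[i-1]) for i in range(4)])
# two-view initial knob top
def tri(pa,pb):
    (o1,d1),(o2,d2)=ray(a,*pa),ray(b,*pb)
    s=np.linalg.lstsq(np.c_[d1,-d2],o2-o1,rcond=None)[0]; p,q=o1+s[0]*d1,o2+s[1]*d2; return (p+q)/2,np.linalg.norm(p-q)
print(tri((284*.7,258*.7),(486*.7,262*.7)))
```

```text
((170.6288299560547, 168.4701385498047), (90.46826934814453, 57.2331428527832), 11.72511100769043)
[[0.54127071 0.36203265 0.018     ]
 [0.69659792 0.33234852 0.018     ]
 [0.64329108 0.08770589 0.018     ]
 [0.48872238 0.11945352 0.018     ]] [0.59247052 0.22538514 0.018     ] [np.float64(0.2482054779824403), np.float64(0.1581381982079922), np.float64(0.2503829757903423), np.float64(0.1577954249959282)]
(array([ 0.53150142, -0.21994186,  0.15485635]), np.float64(0.0004453671973025524))
```

View pics/c2.png

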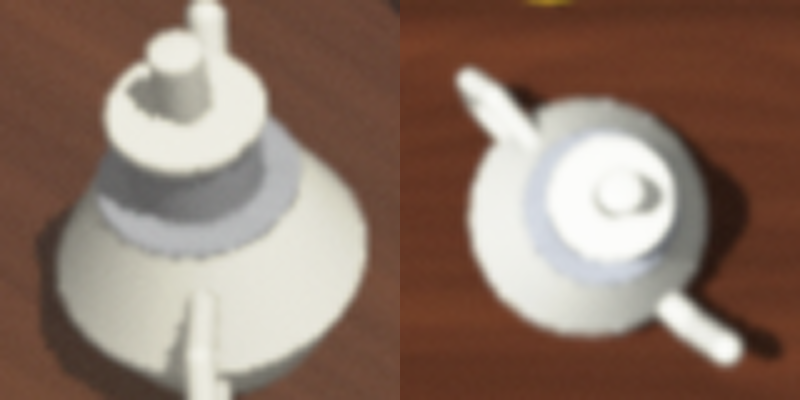

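Run:
```python
from h import *
a=camera("scene");b=camera("top")
print("knobtop",onz(a,198.2,179.8,.161),onz(b,340.5,182.9,.161))
print("plate",onz(a,200.0,191.9,.129),onz(b,338.2,184.4,.129))
# flange (91..98,  scene) z=.089 ellipse
print("flange",onz(b,296+(524+688-800)/10,145+(130+283)/10,.089))
print("spout/handle tops",onz(b,296+60/5,145+78/5,.08),onz(b,296+(735-400)/5,145+350/5,.08))
s=status.get_obs(); R=cv2.Rodrigues(np.eye(3))[0]
from scipy.spatial.transform import Rotation as Ro
print(Ro.from_euler('xyz',s["tcp_rot"],degrees=True).as_matrix().round(3))
# tray in scene check: project corners
c=np.array([.5925,.2254]);y=np.array([.2129,.977]);x=np.array([.977,-.2129])
print(proj(a,[[*(c+i*.076*x+j*.121*y),.018] for i,j in((1,1),(1,-1),(-1,-1),(-1,1))])/.7)
```

```text
knobtop [ 0.53434288 -0.21743595  0.161     ] [ 0.53216255 -0.21995453  0.161     ]
plate [ 0.53593411 -0.21683184  0.129     ] [ 0.53208234 -0.21891717  0.129     ]
flange [ 0.53156042 -0.221959    0.089     ]
spout/handle tops [ 0.60047899 -0.14821138  0.08      ] [ 0.45733161 -0.28871015  0.08      ]
[[-0.     0.422  0.907]
 [-0.     0.907 -0.422]
 [-1.    -0.    -0.   ]]
[[577.38119442 666.40551966]
 [423.21987154 499.31173477]
 [509.18049444 427.6262482 ]
 [663.76902278 570.44910657]]
```

```bash
cat >> h.py <<'E'
from scipy.spatial.transform import Rotation as Ro
def go(x,y,z,jaw=-12.3):
    s=status.get_obs(); R=Ro.from_euler('xyz',s["tcp_rot"],degrees=True).as_matrix()
    sh=R.T@(np.array([x,y,z])-s["ee_pos"])*1e3
    j=np.degrees(np.arctan2(R[1,1],R[0,1])); turn=(j-jaw+90)%180-90
    print("shift",sh.round(1),"turn",round(turn,1),"| t",round(s["time"],2),"pos",s["ee_pos"].round(4),"F",s["wrist_force"].round(1),"open",round(s["opening"],4),"xaxis",R[:,0].round(4),"q",s["q"].round(0))
E
python3 -m jog '4 -37 41 5; 8 -74 82 10; 12 -111 123 16; 16 -148 164 22; 20 -185 205 28; 22 -222 246 34; 24 -262 288 40; 24 -300 330 44' 1 30; python3 -c "from h import *; go(.533,-.2185,.2)"
```

```text
time: 1.3
ee_pos: [0.405, 0.0855, 0.2074]
tcp_rot: [85.9, 90.0, 16.8]
wrist_force: [1.7, -0.1, 0.6]
opening: 0.0858
shift [  7.4  11.3 329.7] turn 33.2 | t 1.3 pos [0.405  0.0855 0.2074] F [ 1.7 -0.1  0.6] open 0.0858 xaxis [ 7.e-04  2.e-04 -1.e+00] q [ 12. -14. -10.  94.   0.  81.]
```

```bash
python3 -m jog '1 2 45 5; 2 4 90 10; 4 6 140 15; 5 8 190 20; 6 9 240 25; 7 10 285 29; 7 11 315 32; 7 11 330 33'; python3 -c "from h import *; go(.533,-.2185,.2)
a=shot('scene');b=shot('top')
def crop(c,u,v,r,s): return cv2.resize(c['color'][v-r:v+r,u-r:u+r,::-1],(s,s),interpolation=cv2.INTER_CUBIC)
cv2.imwrite('pics/c3.png',np.hstack([crop(a,203,190,50,400),crop(b,340,185,50,400)]))"
```

```text
time: 2.3
ee_pos: [0.5335, -0.218, 0.1997]
tcp_rot: [-103.2, 90.0, 154.8]
wrist_force: [-0.8, -0.2, 0.5]
opening: 0.0852
shift [-0.3 -0.4  0.6] turn 0.2 | t 2.3 pos [ 0.5335 -0.218   0.1997] F [-0.8 -0.2  0.5] open 0.0852 xaxis [-8.e-04  4.e-04 -1.e+00] q [-22.   8.  10.  92.   0.  80.]
```

View pics/c3.png

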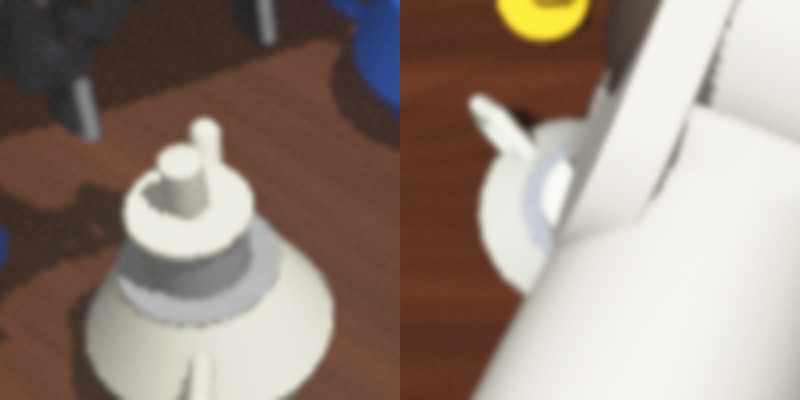

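```bash
python3 -m jog '8 0 0 0; 18 0 0 0; 28 0 0 0; 38 0 0 0; 48 0 0 0; 58 0 0 0; 65 0 0 0; 67 0 0 0'; python3 -c "from h import *; go(.533,-.2185,.133)
a=shot('scene')
def crop(c,u,v,r,s): return cv2.resize(c['color'][v-r:v+r,u-r:u+r,::-1],(s,s),interpolation=cv2.INTER_CUBIC)
cv2.imwrite('pics/c4.png',crop(a,203,190,40,480))"
```

```text
time: 3.4
ee_pos: [0.5332, -0.2167, 0.1327]
tcp_rot: [-101.6, 90.0, 156.5]
wrist_force: [0.6, 0.9, 0.4]
opening: 0.0855
shift [-0.3  0.2  1.8] turn 0.3 | t 3.4 pos [ 0.5332 -0.2167  0.1327] F [0.6 0.9 0.4] open 0.0855 xaxis [-6.e-04  3.e-04 -1.e+00] q [-22.   8.   2.  84.   0.  80.]
```

View pics/c4.png

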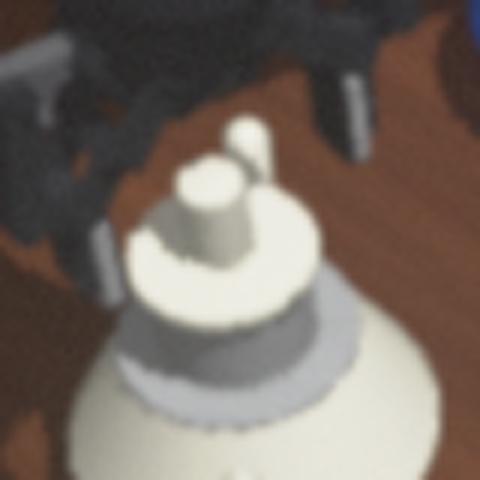

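```bash
python3 -m jog '0 0 1 0; 0 0 2 0; 0 0 2 0; 0 0 2 0; 0 0 2 0; 0 0 2 0; 0 0 2 0; 0 0 2 0' 0 30; python3 -c "from h import *; go(.533,-.2185,.133)"
```

```text
time: 4.45
ee_pos: [0.5331, -0.2187, 0.1335]
tcp_rot: [73.8, 90.0, -28.2]
wrist_force: [0.8, -0.4, 3.7]
opening: 0.021
shift [ 0.5 -0.1 -0.2] turn 0.3 | t 4.45 pos [ 0.5331 -0.2187  0.1335] F [ 0.8 -0.4  3.7] open 0.021 xaxis [ 4.e-04 -2.e-04 -1.e+00] q [-22.   8.   2.  85.  -0.  80.]
```

```bash
python3 -m jog '-2 0 0 0; -5 0 0 0; -10 0 0 0; -18 0 0 0; -30 0 0 0; -46 0 0 0; -60 0 0 0; -70 0 0 0'; python3 -c "from h import *; go(.604,.279,.2)
a=shot('scene')
def crop(c,u,v,r,s): return cv2.resize(c['color'][v-r:v+r,u-r:u+r,::-1],(s,s),interpolation=cv2.INTER_CUBIC)
cv2.imwrite('pics/c5.png',crop(a,203,190,50,480))"
```

```text
time: 5.45
ee_pos: [0.5332, -0.2188, 0.2047]
tcp_rot: [79.1, 89.9, -22.9]
wrist_force: [0.9, -0.6, -0.6]
opening: 0.0208
shift [   4.6  -34.  -501.7] turn 0.3 | t 5.45 pos [ 0.5332 -0.2188  0.2047] F [ 0.9 -0.6 -0.6] open 0.0208 xaxis [ 1.1e-03 -5.0e-04 -1.0e+00] q [-22.   8.  11.  92.  -0.  80.]
```

View pics/c5.png

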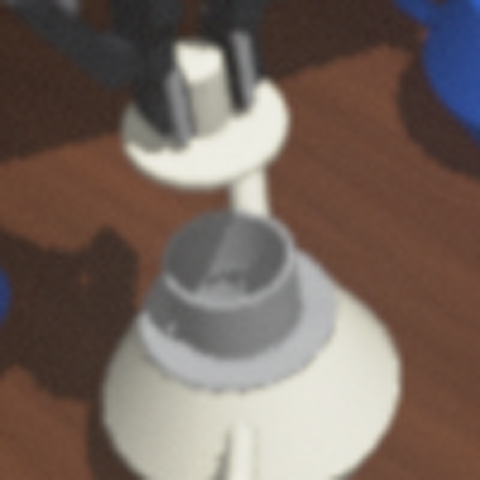

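```bash
python3 -m jog '0 -1 -15 0; 0 -3 -40 0; 0 -5 -75 0; 0 -8 -115 0; 0 -11 -160 0; 0 -14 -205 0; 0 -17 -250 0; 0 -20 -295 0' && python3 -m jog '1 -2 -45 0; 2 -5 -90 0; 3 -8 -130 0; 4 -11 -165 0; 4 -13 -190 0; 4 -14 -203 0; 4 -14 -207 0; 4 -14 -207 0'; python3 -c "from h import *; go(.604,.279,.026)
a=camera('scene');b=shot('top')
print(onz(a,201.2,194,.123))
cv2.imwrite('pics/c6.png',cv2.resize(b['color'][130:240,300:400,::-1],(500,550),interpolation=cv2.INTER_CUBIC))"
```

```text
time: 6.5
ee_pos: [0.574, 0.0764, 0.2026]
tcp_rot: [-79.3, 89.9, 178.7]
wrist_force: [0.8, -0.2, -1.7]
opening: 0.0214
time: 7.5
ee_pos: [0.6037, 0.2791, 0.1992]
tcp_rot: [-35.1, 90.0, -137.1]
wrist_force: [0.1, 0.3, -0.5]
opening: 0.021
shift [173.2   0.3  -0. ] turn 0.3 | t 7.5 pos [0.6037 0.2791 0.1992] F [ 0.1  0.3 -0.5] open 0.021 xaxis [-3.e-04 -3.e-04 -1.e+00] q [ 25.  21.  26.  94.  -0. 127.]
[ 0.53502465 -0.21555045  0.123     ]
```

View pics/c6.png

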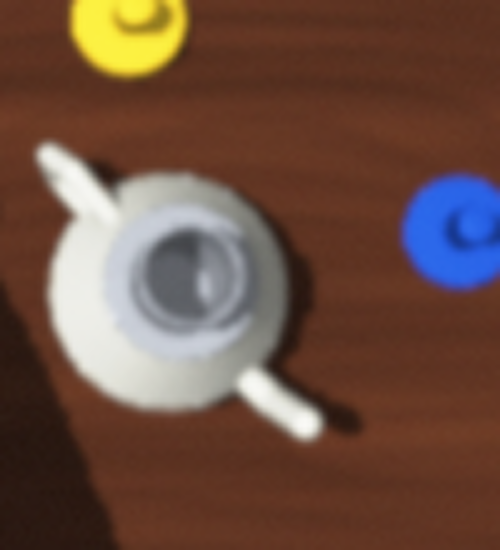

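```bash
python3 -m jog '15 0 0 0; 45 0 0 0; 80 0 0 0; 115 0 0 0; 140 0 0 0; 157 0 0 0; 165 0 0 0; 170 0 0 0' ; python3 -m jog '1 0 0 0; 2 0 0 0; 3 0 0 0; 4 0 0 0; 4.5 0 0 0; 5 0 0 0; 5 0 0 0; 5 0 0 0'; python3 -c "from h import *; go(.604,.279,.0245)
b=camera('top');print(onz(b,338,185.5,.123))"
```

```text
time: 8.6
ee_pos: [0.6041, 0.2794, 0.0295]
tcp_rot: [124.4, 90.0, 22.4]
wrist_force: [-0.1, -0.7, 0.3]
opening: 0.0211
time: 9.6
ee_pos: [0.6038, 0.2794, 0.0247]
tcp_rot: [124.5, 90.0, 22.5]
wrist_force: [-2.3, -1.4, 4.5]
opening: 0.0213
shift [0.2 0.3 0.4] turn 0.3 | t 9.6 pos [0.6038 0.2794 0.0247] F [-2.3 -1.4  4.5] open 0.0213 xaxis [ 2.e-04  1.e-04 -1.e+00] q [ 25.  22.   7.  75.  -0. 127.]
[ 0.52998355 -0.2192249   0.123     ]
```

```bash
python3 -m jog '0 0 0 0; 0 0 0 0; 0 0 0 0; 0 0 0 0; -1 0 0 0; -2 0 0 0; -3 0 0 0; -5 0 0 0' 1 && python3 -m jog '-10 0 0 0; -30 0 0 0; -60 0 0 0; -95 0 0 0; -130 0 0 0; -150 0 0 0; -156 0 0 0; -156 0 0 0'; python3 -c "from h import *; go(.5325,-.2175,.19)
a=shot('scene');cv2.imwrite('pics/c7.png',cv2.resize(a['color'][270:420,260:480,::-1],(660,450),interpolation=cv2.INTER_CUBIC))"
```

```text
time: 10.65
ee_pos: [0.6038, 0.2794, 0.0293]
tcp_rot: [-46.3, 90.0, -148.3]
wrist_force: [-0.6, 1.3, -0.4]
opening: 0.0855
time: 11.65
ee_pos: [0.6039, 0.2795, 0.1858]
tcp_rot: [126.0, 90.0, 24.0]
wrist_force: [-1.7, -0.1, -0.1]
opening: 0.0853
shift [ -4.4  33.2 501. ] turn 0.3 | t 11.65 pos [0.6039 0.2795 0.1858] F [-1.7 -0.1 -0.1] open 0.0853 xaxis [ 6.e-04  3.e-04 -1.e+00] q [ 25.  21.  24.  93.  -0. 127.]
```

View pics/c7.png

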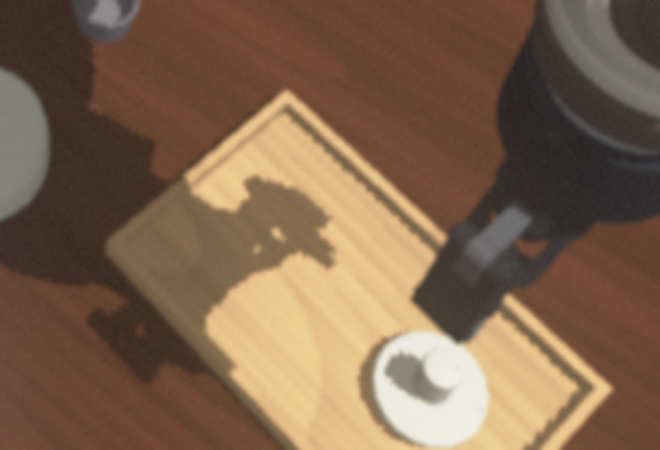

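```bash
python3 -m jog '0 1 15 0; -1 3 40 0; -2 5 75 0; -2 8 115 0; -3 11 160 0; -3 14 205 0; -3 17 250 0; -4 20 295 0' && python3 -m jog '0 2 45 0; 0 5 90 0; 0 8 130 0; 0 11 165 0; 0 13 190 0; 0 13 203 0; 0 13 206 0; 0 13 206 0'; python3 -c "from h import *; go(.533,-.218,.091)"
```

```text
time: 12.7
ee_pos: [0.5609, -0.0154, 0.1885]
tcp_rot: [-68.7, 89.9, -170.7]
wrist_force: [-0.3, 0.3, -0.2]
opening: 0.0856
time: 13.7
ee_pos: [0.5321, -0.2171, 0.1892]
tcp_rot: [-131.0, 90.0, 127.0]
wrist_force: [-0.3, -0.1, -0.6]
opening: 0.0851
shift [98.2  1.1  0.8] turn 0.3 | t 13.7 pos [ 0.5321 -0.2171  0.1892] F [-0.3 -0.1 -0.6] open 0.0851 xaxis [-2.e-04  3.e-04 -1.e+00] q [-22.   8.   8.  91.   0.  80.]
```

```bash
python3 -m jog '10 0 0 0; 28 1 1 0; 46 1 1 0; 64 1 1 0; 80 1 1 0; 91 1 1 0; 97 1 1 0; 98 1 1 0'; python3 -m jog '0 0 0 0; 0 0 0 0; 0 0 0 0; 0 0 0 0; 0 0 0 0; 0 0 0 0; 0 0 0 0; 0 0 0 0' 0 35 ; python3 -c "from h import *; go(.533,-.218,.091)
a=shot('scene')
cv2.imwrite('pics/c8.png',cv2.resize(a['color'][150:250,150:250,::-1],(500,500),interpolation=cv2.INTER_CUBIC))"
```

```text
time: 14.7
ee_pos: [0.533, -0.2187, 0.0912]
tcp_rot: [-113.3, 90.0, 144.8]
wrist_force: [-0.2, -0.1, 0.1]
opening: 0.0857
time: 15.7
ee_pos: [0.5333, -0.2188, 0.0921]
tcp_rot: [77.0, 89.9, -24.9]
wrist_force: [-1.3, 0.2, 5.6]
opening: 0.0522
shift [ 1.1 -0.4 -0.8] turn 0.3 | t 15.7 pos [ 0.5333 -0.2188  0.0921] F [-1.3  0.2  5.6] open 0.0522 xaxis [ 1.1e-03 -5.0e-04 -1.0e+00] q [-22.   8.  -2.  80.  -0.  80.]
```

View pics/c8.png

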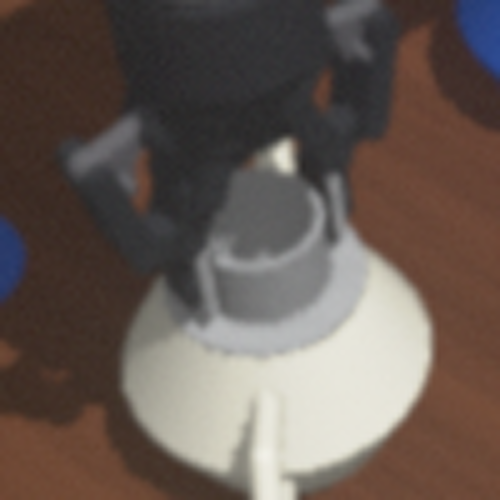

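```bash
python3 -m jog '-2 0 0 0; -5 0 0 0; -9 0 0 0; -14 0 0 0; -20 0 0 0; -27 0 0 0; -34 0 0 0; -41 0 0 0'; python3 -m jog '-7 0 0 0; -14 0 0 0; -22 0 0 0; -32 0 0 0; -42 0 0 0; -52 0 0 0; -58 0 0 0; -60 0 0 0'; python3 -c "from h import *; go(.581,.172,.19)
a=shot('scene')
cv2.imwrite('pics/c9.png',cv2.resize(a['color'][120:250,140:270,::-1],(500,500),interpolation=cv2.INTER_CUBIC))"
```

```text
time: 16.75
ee_pos: [0.533, -0.2187, 0.1329]
tcp_rot: [85.4, 90.0, -16.6]
wrist_force: [0.0, 0.5, 0.1]
opening: 0.0524
time: 17.75
ee_pos: [0.5331, -0.2188, 0.1927]
tcp_rot: [77.7, 90.0, -24.3]
wrist_force: [-0.1, -0.0, -1.0]
opening: 0.0524
shift [   2.7  -34.2 -392.2] turn 0.3 | t 17.75 pos [ 0.5331 -0.2188  0.1927] F [-0.1 -0.  -1. ] open 0.0524 xaxis [ 4.e-04 -2.e-04 -1.e+00] q [-22.   8.   9.  91.  -0.  80.]
```

View pics/c9.png

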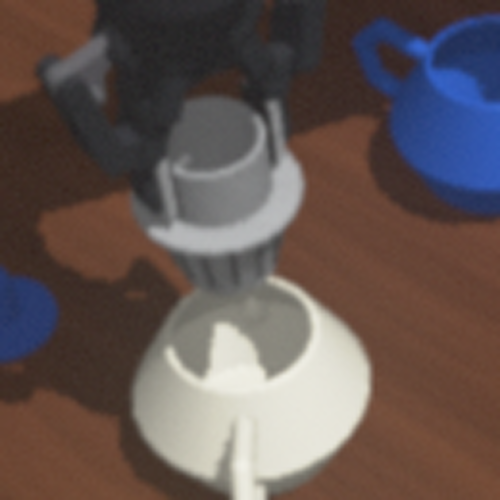

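```bash
python3 -m jog '0 -1 -12 0; 0 -3 -32 0; 0 -5 -60 0; 0 -8 -92 0; 0 -11 -127 0; 0 -14 -162 0; 0 -17 -197 0; 0 -20 -232 0' && python3 -m jog '0 -2 -35 0; 0 -5 -70 0; 0 -8 -100 0; 0 -11 -127 0; 0 -13 -147 0; 0 -14 -157 0; 0 -14 -160 0; 0 -14 -160 0'; python3 -c "from h import *; go(.581,.172,.0591)
a=shot('scene')
cv2.imwrite('pics/c10.png',cv2.resize(a['color'][220:420,230:480,::-1],(750,600),interpolation=cv2.INTER_CUBIC))"
```

```text
time: 18.8
ee_pos: [0.5611, 0.0149, 0.1922]
tcp_rot: [-124.7, 90.0, 133.3]
wrist_force: [1.4, -0.4, -1.1]
opening: 0.0524
time: 19.8
ee_pos: [0.581, 0.1714, 0.1923]
tcp_rot: [0.4, 90.0, -101.6]
wrist_force: [0.5, 0.0, -1.4]
opening: 0.0523
shift [ 1.332e+02 -1.000e-01 -6.000e-01] turn 0.3 | t 19.8 pos [0.581  0.1714 0.1923] F [ 0.5  0.  -1.4] open 0.0523 xaxis [-0.e+00 -2.e-04 -1.e+00] q [ 16.  12.  14.  92.  -0. 118.]
```

View pics/c10.png

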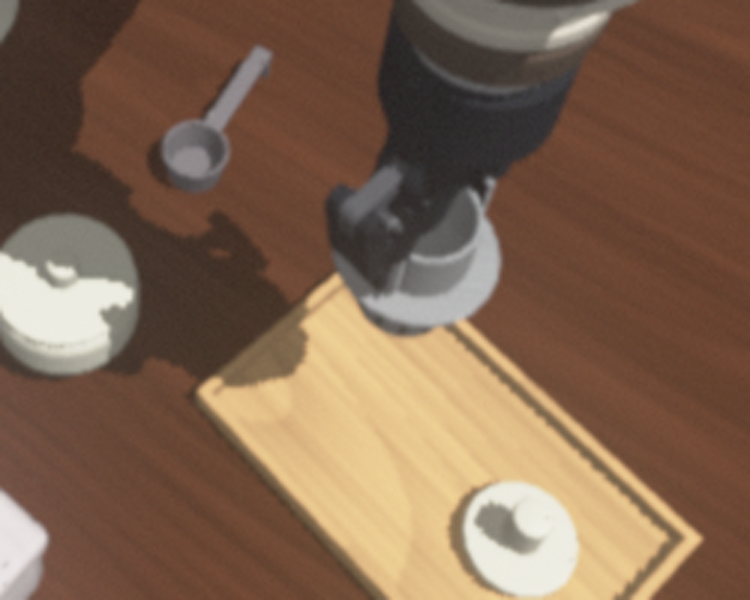

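```bash
python3 -m jog '10 0 0 0; 30 0 0 0; 55 0 0 0; 80 0 0 0; 102 0 0 0; 117 0 0 0; 125 0 0 0; 129 0 0 0' ; python3 -m jog '0.5 0 0 0; 1 0 0 0; 1.5 0 0 0; 2 0 0 0; 2.5 0 0 0; 3 0 0 0; 3 0 0 0; 3 0 0 0'; python3 -c "from h import *; go(.581,.172,.0591)"
```

```text
time: 20.85
ee_pos: [0.5811, 0.1718, 0.0632]
tcp_rot: [123.6, 90.0, 21.6]
wrist_force: [-0.3, 0.2, -1.4]
opening: 0.0522
time: 21.85
ee_pos: [0.581, 0.1718, 0.0603]
tcp_rot: [-31.3, 90.0, -133.2]
wrist_force: [-0.4, -0.1, -0.4]
opening: 0.0527
shift [ 1.2 -0.  -0.2] turn 0.3 | t 21.85 pos [0.581  0.1718 0.0603] F [-0.4 -0.1 -0.4] open 0.0527 xaxis [-0. -0. -1.] q [ 16.  13.  -0.  77.  -0. 118.]
```

```bash
python3 -m jog '0.3 0 0 0; 0.6 0 0 0; 0.9 0 0 0; 1.2 0 0 0; 1.5 0 0 0; 1.5 0 0 0; 1.5 0 0 0; 1.5 0 0 0'
```

```text
time: 22.85
ee_pos: [0.5811, 0.1719, 0.0593]
tcp_rot: [125.3, 90.0, 23.4]
wrist_force: [-2.4, 0.2, 6.5]
opening: 0.0523
```

```bash
python3 -m jog '0 0 0 0; 0 0 0 0; 0 0 0 0; 0 0 0 0; 0 0 0 0; -1 0 0 0; -3 0 0 0; -6 0 0 0' 1 && python3 -m jog '-8 0 0 0; -25 0 0 0; -50 0 0 0; -75 0 0 0; -100 0 0 0; -120 0 0 0; -130 0 0 0; -130 0 0 0' && python3 -m jog '0 0 -10 0; 0 0 -30 0; 0 0 20 0; 0 0 60 0; 0 0 110 0; 0 0 150 0; 0 0 160 0; 0 0 160 0'; python3 -c "from h import *; go(.581,.172,.19)
a=shot('scene');b=shot('top')
R=lambda i:cv2.resize(i[...,::-1],(400,400),interpolation=cv2.INTER_CUBIC)
A,B=a['color'],b['color']
cv2.imwrite('pics/c11.png',np.vstack([np.hstack([R(A[250:420,280:450]),R(B[120:220,120:220])]),np.hstack([R(A[150:270,150:270]),R(B[120:240,280:400])])])[::1])
i=cv2.imread('pics/c11.png');cv2.imwrite('pics/c11.png',cv2.resize(i,(600,600)))"
```

```text
time: 23.85
ee_pos: [0.581, 0.1718, 0.065]
tcp_rot: [39.7, 90.0, -62.3]
wrist_force: [1.1, -0.3, -0.3]
opening: 0.0853
time: 24.85
ee_pos: [0.5813, 0.1719, 0.1957]
tcp_rot: [119.0, 89.9, 17.0]
wrist_force: [0.6, 0.4, 0.4]
opening: 0.0857
time: 25.85
ee_pos: [0.5481, 0.0158, 0.1945]
tcp_rot: [-120.4, 90.0, 137.6]
wrist_force: [0.5, -0.1, 0.0]
opening: 0.0851
shift [   4.5   -0.3 -159.6] turn 0.3 | t 25.85 pos [0.5481 0.0158 0.1945] F [ 0.5 -0.1  0. ] open 0.0851 xaxis [-3.e-04  3.e-04 -1.e+00] q [  2.   4.   5.  91.   0. 104.]
```

View pics/c11.png

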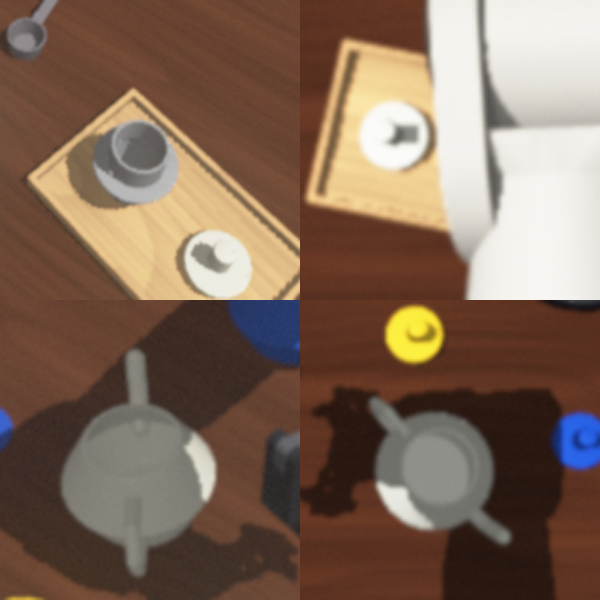

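The infuser and the lid both stand upright in the tray, the pot is in its place, and the gripper is clear and empty.

```bash
python3 -c "from h import *; print(bot.job_done())"
```

```text
the job is handed in; nothing more can be done
None
```

I lifted the lid off first and set it in the tray at about (0.604, 0.279). I then drew the infuser straight out and stood it beside the lid at about (0.581, 0.172). I lowered both until they touched the floor (4.5 N for the lid, 6.5 N for the infuser) before opening the gripper. The job was handed in at about 26 s of the 58 s allowed.

**Final picture:** it shows the lid and infuser upright and apart inside the tray. The teapot is standing where it was and the gripper is empty and well clear. I judged this by eye and did not measure the final poses. In the top view the arm hid the infuser, so its placing rests on the scene view and the contact force.

**Disagreement:** the two cameras differed by 2–5 mm on where the lid and infuser were. I aimed between the two estimates and both grasps held.

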